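Set the turret cap and tip two dent balls out of the dispenser

ROBOT

A 6-joint arm with a two-finger parallel gripper is mounted at the origin on the work surface. World frame = base frame: x ahead of the robot, y to its left, z up, the work surface at z = 0. Lengths are in mm, angles in rad, forces in N, time in s.
With the tool pointing down it reaches from about 350 to 875 mm from the base axis. Payload 4.2 kg.
Tool frame: the origin (TCP) lies on the mounting face of the last link; the fingertips stand 173 mm ahead of it and the grasp point (between the pads) lies 155 mm ahead of it; z points along the fingers, y is the line along which they close (so a half turn about z gives the same grasp; the last joint's range is limited). The gripper opens to 85 mm and grips with 20 to 120 N. Pads are 22 mm wide; open, the fingers measure 114 mm over their backs; the gripper's body (76 mm by 85 mm) begins 54 mm behind the grasp point. The pads swing forward as they close: fully open they stand 13 mm farther back than shut.
Start: joints at [1.497, 0.385, 0.008, 0, -1.194, -0.259], TCP at [204.149, 590.697, 404.712] pointing down, gripper open.
Joint ranges: [-3.14, 3.14], [-1.21, 2.06], [-1.07, 1.41], [-3.16, 2.05], [-2.99, -0.16], [-3.1, 3.1]. Speed limits (rad/s): [2.79, 2.79, 3.14, 3.14, 3.14, 3.14].

INTERFACE

Orientations are given as a unit quaternion [x, y, z, w].
In Python, from bench import arm gives the robot as it stands.
- The arm moves only by the tool carry_out, never from a script. Its argument "rows" is a list of rows, each a list of 7 numbers: the shift along the tool's x, y, z as a fraction of full scale, then the turn, a rotation vector about the tool's x, y, z as a fraction of full scale, then the opening, from -1 (shut) to 1 (fully open). A call has 1 to 12 rows; each row is the pose to reach, as a shift and turn from the pose commanded when the call began, along the tool's axes at that moment, turning the shorter way round; what a row does not reach only later rows make up. Full scale, the value 1, is 20 cm for a shift and pi rad for a turn. A row lasts 1/8 s, in which the tool goes at most 62.5 mm and 10.7 degrees, less where a joint would pass 70% of its speed; a pose out of reach is approached as far as the arm can. A call with a number of a shift or a turn outside -1 to 1 is refused whole. A call with a gripper value outside its range is refused whole. The fingers move at their own pace and stop on an object; the grip force is fixed at half the most. Time passes only in rows, so rows that repeat a pose let the fingers close. It gives the time, the measured TCP pose, the force, the opening and the grip force at its end, in the units of the state.
- arm.read_state(): the state, without advancing time (a new reading comes with each control period).
- arm.get_image(name): name is "scene" or "top" or "wrist"; returns (picture, depth): 420x560x3 uint8, red, green, blue; 420x560 float32, mm along the optical axis (not along the pixel's ray), 0 where there is no reading.
- arm.calibration(name): a dict with "mtx" (3x3 intrinsics, pixels), "cam_to_world" (4x4, takes a point from camera to world coordinates). Camera axes: x right, y up, looking along -z (the intrinsics and any distortion apply to the point x, -y, -z); pixel columns grow to the right and rows downward; lengths in mm; the calibration is good to about 2 mm. A picture is of the moment at which its call begins: read the wrist's pose just before it. calibration takes no time and is no camera call; for the wrist camera it gives the pose at the moment of the call.
- arm.job_done(): hands the job in; it is judged then, once.
The state is a dict: "clock": time; "joints": joint angles; "joint_vel": joint speeds; "joint_efforts": joint torques, N m; "position": TCP position; "ee_rot": TCP orientation; "contact_force": force on the tool from outside, world axes, zero at the start; "wrist_torque": the same for the moment, N m; "gripper_width": finger opening in mm; "grasp_force": force on a finger pad.
Only numpy, scipy, OpenCV 4.12 (cv2) and the standard library are available. Lean on these libraries where they do the work, as an engineer would, in place of code of your own. Each camera call takes 0.05 s, during which the arm holds its last target. There are 200 camera calls.

TASK

Turn the dispenser's round cap until its middle-sized hole (neither the pin hole nor the widest one) lies over the brass tube, then tip the tube over by its red side handle so that the two small steel balls drop into the tray while the big ball stays inside. Swing the tube fully back upright, let go of it, and leave the other things on the bench where they are.

Things in the scene. Friction and masses are not known exactly. Their poses are not given: they have to be found in the camera images.
- dispenser: Fixed stand: wooden foot 150 x 236 mm, two green uprights. Origin on the bench below the tipping axis, midway between the uprights; x = pouring direction (to the tray), z up. The tipping axis is parallel to y, 165 mm up. In it hangs a brass tube (bore 50, outer 58, length 128 mm), axis 20 mm to +x of the origin, upright at first, closed below, its mouth just under the cap, 233 mm up.
- drum (a joint): Tipping angle (rad) of tube, cap, knob and handle: 0 = upright (stop), growing as the mouth goes over towards the tray; 1.57 level, 2.5 (stop) mouth 53 degrees below level. Friction (0.5 N m, 5 N at the handle) keeps it where it is left. The balls roll out reliably by 2.2 to 2.4.
- turret (a joint): Angle (rad) of the round cap, growing anticlockwise seen from above, range 0 to 4.9. Over the tube lies: at 0 solid plate, at 1.571 the 18 mm pin hole, at 3.142 the 41 mm middle hole, at 4.712 the widest hole, 52 mm. The middle hole works within about 0.1 of its place. It starts between 1.65 and 2.6. Friction (0.12 N m) keeps it where it is left.
- knob_grip (a point): Middle of the black knob bar, on the cap's axis, 27 mm above the cap, 267 mm above the bench when upright. Bar 64 mm along this x, 16 mm thick along y, from 17 mm below to 19 mm above this point, on a hub 44 mm wide, 10 mm high; it turns with the cap. Cap: aluminium disc of diameter 164, 5 mm thick; its axis is 46 mm from the tube's, on the side away from the tray.
- handle_grip (a point): Middle of the red round handle bar, diameter 18, 102 mm long along y, parallel to the tipping axis and 100 mm from it, at y = +167 mm of the dispenser. With the tube upright it is 93 mm to -x of the axis and 37 mm above it; tipping swings it over the top to +x (at 2.4: 93 mm to +x, 36 mm above). A flat arm carries its -y end; the other end is free.
- tube_mid (a point): Point on the axis of the brass tube, half-way along its 123 mm bore; moves with the tube, z points out of the mouth.
- ball_a_center (a point): Centre of a small steel ball, diameter 27 mm, about 80 g, at first in the tube on top of the big ball.
- ball_b_center (a point): Centre of the other small steel ball, diameter 27 mm, about 80 g, at first in the tube.
- big_ball_center (a point): Centre of the big steel ball, diameter 45 mm, about 350 g, at first at the bottom of the tube. It passes only the 52 mm hole.
- tray: Fixed wooden tray lined in blue, 220 (x) x 230 (y) x 45 mm high, walls and floor 6 mm, open on top, below and in front of the tube on the pouring side. Origin at the centre of its underside; z up.

How it is judged (in metres and radians):
On the way, in this order (a step that is already met when the one before it is completed fails the run):
1. with the tube still upright, the middle hole is over the tube (value of joint turret between 2.92159 and 3.36159 rad and value of joint drum below 0.2 rad), for 0.2 s.
2. the tube is tipped beyond level and the two small balls lie in the tray (x of ball_a_center in the frame of tray between -0.108 and 0.108 m and y of ball_a_center in the frame of tray between -0.113 and 0.113 m and z of ball_a_center in the frame of tray between 0.005 and 0.045 m and x of ball_b_center in the frame of tray between -0.108 and 0.108 m and y of ball_b_center in the frame of tray between -0.113 and 0.113 m and z of ball_b_center in the frame of tray between 0.005 and 0.045 m and value of joint drum above 1.6 rad), for 0.1 s.
At the end, for the whole second after the job is handed in: Both small balls lie at rest inside the tray (below its rim), the big ball is still in the brass tube (within 60 mm of the middle of its bore), and the tube is back upright within 0.12 rad, at rest and let go (x of ball_a_center in the frame of tray between -0.108 and 0.108 m and y of ball_a_center in the frame of tray between -0.113 and 0.113 m and z of ball_a_center in the frame of tray between 0.005 and 0.045 m and x of ball_b_center in the frame of tray between -0.108 and 0.108 m and y of ball_b_center in the frame of tray between -0.113 and 0.113 m and z of ball_b_center in the frame of tray between 0.005 and 0.045 m and distance between big_ball_center and tube_mid below 0.06 m and value of joint drum below 0.12 rad and linear speed of each of ball_a, ball_b below 0.08 m/s and velocity of joint drum below 0.05 rad/s); the robot touches nothing.
It fails at once if the big ball leaves the tube (distance between big_ball_center and tube_mid above 0.085 m).
It fails at once if a bystander is pushed more than 40 mm or knocked about (distance of any of disc_stack, wax_tin, pipe_foot, burnisher, mallet, rule, cone_disc from where it was at the start of the episode above 0.04 m).
It also fails if it takes over 64 s, if anything falls off the work surface, if the arm or the gripper's body presses on something with over 40 N, if the wrist force passes 120 N, or if a joint passes its speed limit or range.

## Working session

There is one attempt and no reset: what is moved stays moved. The work goes in short steps, Python scripts to look and compute and a tool call to move; the robot and the scene stay as the last step left them, time stands still between calls to the robot, and variables do not carry over. Pictures are saved under pics/ and viewed, at most 10 in all, crops included, and the job is handed in when it is done.

Besides the shell and the picture viewer there is one more tool, called after "Call:" by a JSON object that holds its "fn" and its "kwargs", one argument or row to a line. carry_out: Moves the arm, as the interface text tells. Its arguments: {"type":"object","properties":{"rows":{"type":"array"}},"required":["rows"]}

```bash
mkdir -p pics; ls
python3 - <<'E'
from bench import arm
import cv2, numpy as np
s=arm.read_state(); print({k:np.round(v,3).tolist() for k,v in s.items()})
for n in ["scene","top"]:
    im,d=arm.get_image(n); np.savez(f"{n}0.npz",im=im,d=d,**arm.calibration(n))
    cv2.imwrite(f"pics/{n}0.png",im[:,:,::-1]); c=arm.calibration(n); print(n,np.round(c["mtx"],1).tolist(),np.round(c["cam_to_world"],3).tolist(),(d>0).mean())
E
```

```text
pics
{'clock': 0.0, 'joints': [1.497, 0.386, 0.007, -0.0, -1.194, -0.259], 'joint_vel': [0.001, 0.001, -0.002, 0.0, 0.0, -0.001], 'joint_efforts': [-0.001, -39.229, 18.84, 4.186, -0.005, -0.0], 'position': [204.076, 590.53, 403.626], 'ee_rot': [0.986, -0.166, -0.0, 0.001], 'contact_force': [-0.126, -0.047, -0.227], 'wrist_torque': [0.025, -0.052, 0.016], 'grasp_force': 0.0, 'gripper_width': 85.361}
scene [[525.5, 0.0, 277.1], [0.0, 525.5, 208.7], [0.0, 0.0, 1.0]] [[0.845, -0.362, 0.394, 962.07], [0.535, 0.565, -0.628, -610.231], [0.005, 0.741, 0.671, 794.204], [0.0, 0.0, 0.0, 1.0]] 0.9959438775510204
top [[398.5, 0.0, 278.9], [0.0, 398.5, 215.8], [0.0, 0.0, 1.0]] [[0.014, 0.989, -0.149, 500.757], [-1.0, 0.012, -0.017, -23.255], [-0.015, 0.15, 0.989, 820.34], [0.0, 0.0, 0.0, 1.0]] 0.9962372448979592
```

View pics/top0.png

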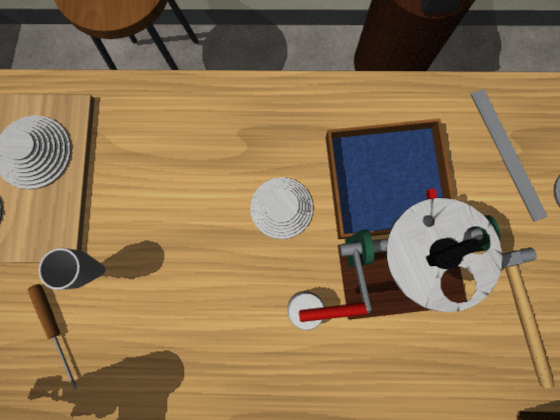

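View pics/scene0.png

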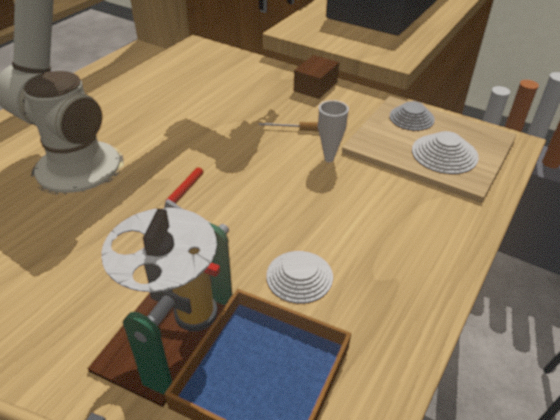

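The top view shows the cap centred at about (445,254), the black knob bar at (455,250), the red handle from (300,317) to (367,308) above a white tin, and the tray at (390,175). In the scene view the handle is at (185,186) and the knob at (158,232).

```bash
cat > h.py <<'E'
import numpy as np, cv2
def cloud(f):
    z=np.load(f); d=z["d"]; K=z["mtx"]; T=z["cam_to_world"]
    v,u=np.mgrid[:d.shape[0],:d.shape[1]]
    P=np.stack([(u-K[0,2])/K[0,0]*d,-(v-K[1,2])/K[1,1]*d,-d],-1)@T[:3,:3].T+T[:3,3]
    return z["im"],P,d>0
def line(Q):
    c=Q.mean(0); a=np.linalg.svd(Q-c,full_matrices=False)[2][0]; t=(Q-c)@a
    return c,a,t.min(),t.max()
E
python3 - <<'E'
from h import *
for n in ["top","scene"]:
    im,P,ok=cloud(f"{n}0.npz"); hsv=cv2.cvtColor(im,cv2.COLOR_RGB2HSV); h,s,v=hsv[...,0],hsv[...,1],hsv[...,2]
    Z=P[...,2]; Y=P[...,1]; X=P[...,0]
    red=((h<6)|(h>174))&(s>180)&(v>90)&ok&(Z>150)&(Z<300)
    nl,lab,st,ce=cv2.connectedComponentsWithStats(red.astype(np.uint8))
    for i in range(1,nl):
        if st[i,4]<8: continue
        Q=P[lab==i]; c,a,t0,t1=line(Q); print(n,"red",st[i,4],c.round(1),a.round(3),(c+a*t0).round(1),(c+a*t1).round(1),"ztop",np.percentile(Q[:,2],[50,90]).round(1))
    reg=ok&(X>350)&(X<750)&(Y<-150)&(Y>-600)
    kb=reg&(Z>262)&(Z<300)
    Q=P[kb];print(n,"knob n",len(Q));
    r=cv2.minAreaRect(Q[:,:2].astype(np.float32));print(r, np.percentile(Q[:,2],[5,50,95]).round(1))
    cap=reg&(Z>228)&(Z<246)&(s<60)&(v>110)
    Q=P[cap];c,rr=cv2.minEnclosingCircle(Q[:,:2].astype(np.float32));print(n,"cap",len(Q),c,rr,np.percentile(Q[:,2],[5,50,95]).round(1))
    bl=reg&(h>100)&(h<125)&(s>120)&(Z<30)
    print("tray",cv2.minAreaRect(P[bl][:,:2].astype(np.float32)),np.median(P[bl][:,2]))
    gr=reg&(h>60)&(h<95)&(s>100)&(Z>40); Q=P[gr]
    L=cv2.connectedComponentsWithStats(gr.astype(np.uint8))
    for i in range(1,L[0]):
        if L[2][i,4]>30: print("green",L[2][i,4],P[L[1]==i].mean(0).round(1),P[L[1]==i][:,2].max())
    th=np.abs(Y+30)<0
# tin
im,P,ok=cloud("top0.npz")
m=ok&(P[...,2]>15)&(P[...,2]<120)&(P[...,1]>-150)&(P[...,1]<0)&(P[...,0]<400)&(P[...,0]>200)
print("tin",P[m].mean(0),np.percentile(P[m],[2,98],axis=0).round(0).tolist())
E
```

```text
top red 75 [ 625.3 -239.5  236.5] [-0.969  0.057 -0.239] [ 631.9 -239.9  238.1] [ 618.3 -239.1  234.8] ztop [237.2 238.3]
top red 671 [448.4 -94.8 210.3] [-0.121  0.993  0.002] [ 454.5 -144.3  210.2] [442.5 -46.1 210.4] ztop [210.5 212.4]
top knob n 693
((536.7054443359375, -251.30123901367188), (16.15298080444336, 64.49654388427734), 22.943252563476562) [268.8 285.9 287.7]
top cap 7480 (536.3828125, -252.26922607421875) 82.66118621826172 [238.7 240.4 242.1]
tray ((670.94873046875, -247.00405883789062), (158.30226135253906, 194.03797912597656), 0.10519702732563019) 7.947975263209912
green 79 [ 584.7 -346.5  201.9] 208.28926445986917
green 161 [ 543.9 -154.2  199.6] 207.65541866090177
green 130 [ 560.2 -341.6  178. ] 194.90361146361738
scene red 212 [450.1 -93.3 210.4] [ 0.105 -0.994  0.013] [445.4 -48.1 209.8] [ 455.1 -140.1  211. ] ztop [210.7 212.2]
scene red 40 [ 625.7 -240.5  237.3] [ 0.999 -0.013  0.053] [ 619.4 -240.4  237. ] [ 631.9 -240.6  237.7] ztop [237.2 238.9]
scene knob n 691
((536.2622680664062, -252.07701110839844), (16.5783634185791, 66.41668701171875), 22.318315505981445) [264.6 284.  287.2]
scene cap 5235 (535.1959838867188, -251.18798828125) 83.73243713378906 [238.1 240.2 241.8]
tray ((673.85693359375, -241.10475158691406), (158.93385314941406, 182.0103759765625), 2.7709619998931885) 7.670835192566813
green 601 [ 582.7 -349.1   91.5] 160.26445700542808<stdin>:26: RuntimeWarning: Mean of empty slice.
  ret = um.true_divide(
Traceback (most recent call last):
IndexError: index -1 is out of bounds for axis 0 with size 0
```

Call:
{"fn": "carry_out", "kwargs": {
  "rows": [
    [0.3, 0.3, -0.43, 0, 0, 0, 1],
    [0.846, 0.986, -0.43, 0, 0, 0, 1],
    [0.846, 0.986, -0.43, 0, 0, 0, 1],
    [0.846, 0.986, -0.43, 0, 0, 0, 1],
    [0.846, 0.986, -0.43, 0, 0, 0, 1],
    [0.846, 0.986, -0.43, 0, 0, 0, 1]
  ]
}}

```text
clock: 0.85
position: [300.0, 347.0, 491.5]
ee_rot: [0.986, -0.167, 0.0, -0.001]
contact_force: [0.3, 0.8, -0.1]
gripper_width: 85.0
grasp_force: 0.0
```

Call:
{"fn": "carry_out", "kwargs": {
  "rows": [
    [0.846, 0.986, 0, 0, 0, 0, 1],
    [0.846, 0.986, 0, 0, 0, 0, 1],
    [0.846, 0.986, 0, 0, 0, 0, 1],
    [0.846, 0.986, 0, 0, 0, 0, 1],
    [0.846, 0.986, 0, 0, 0, 0, 1],
    [0.846, 0.986, 0, 0, 0, 0, 1]
  ]
}}

```text
clock: 1.6
position: [395.5, 107.6, 490.2]
ee_rot: [0.986, -0.166, -0.0, 0.0]
contact_force: [0.8, -0.1, -0.1]
gripper_width: 85.6
grasp_force: 0.0
```

Call:
{"fn": "carry_out", "kwargs": {
  "rows": [
    [0.846, 0.986, 0, 0, 0, 0, 1],
    [0.846, 0.986, 0, 0, 0, 0, 1],
    [0.846, 0.986, 0, 0, 0, 0, 1],
    [0.846, 0.986, 0, 0, 0, 0, 1],
    [0.846, 0.986, 0, 0, 0, 0, 1],
    [0.846, 0.986, 0, 0, 0, 0, 1]
  ]
}}

```text
clock: 2.35
position: [491.4, -133.1, 489.9]
ee_rot: [0.986, -0.165, -0.001, -0.0]
contact_force: [1.1, 0.5, 0.1]
gripper_width: 85.3
grasp_force: 0.0
```

```bash
cat >> h.py <<'E'
from scipy.spatial.transform import Rotation as R
def rows(p0,q0,targets):
    """targets: (pos, Rotation) -> shift/200 and rotvec/pi in the tool frame at p0,q0"""
    R0=R.from_quat(q0)
    for p,r in targets:
        print(np.r_[R0.inv().apply(np.array(p)-p0)/200,(R0.inv()*r).as_rotvec()/np.pi].round(3).tolist())
def down(deg,tilt=0): # tool down, tool x at world angle deg
    return R.from_euler("z",deg,degrees=True)*R.from_euler("x",180,degrees=True)
E
python3 - <<'E'
from h import *; from bench import arm
s=arm.read_state(); print(s["clock"],s["position"],s["ee_rot"],s["joints"])
rows(s["position"],s["ee_rot"],[((536.2,-251.9,490),down(-67.4)),((536.2,-251.9,430),down(-67.4))])
im,P,ok=cloud("top0.npz")
m=im[295:330,288:322]; Q=P[295:330,288:322].reshape(-1,3); Q=Q[(Q[:,2]>8)&(Q[:,2]<180)]; print("tin",np.percentile(Q,[3,97],axis=0).round())
E
```

```text
2.35 [ 491.44192177 -133.1482772   489.9150005 ] [ 9.86269689e-01 -1.65141007e-01 -7.38504343e-04 -5.71901018e-05] [ 5.45518189e-02  1.33914603e-01 -1.20499778e-01 -4.48881217e-04
 -1.31779822e+00  1.18455512e+00]
[0.405, 0.488, -0.001, 0.0, 0.0, 0.269]
[0.405, 0.488, 0.299, 0.0, 0.0, 0.269]
tin [[407. -88.  48.]
 [465. -32.  63.]]
```

Call:
{"fn": "carry_out", "kwargs": {
  "rows": [
    [0.405, 0.488, 0, 0, 0, 0.269, 1],
    [0.405, 0.488, 0, 0, 0, 0.269, 1],
    [0.405, 0.488, 0, 0, 0, 0.269, 1],
    [0.405, 0.488, 0, 0, 0, 0.269, 1],
    [0.405, 0.488, 0, 0, 0, 0.269, 1],
    [0.405, 0.488, 0, 0, 0, 0.269, 1],
    [0.405, 0.488, 0.15, 0, 0, 0.269, 1],
    [0.405, 0.488, 0.299, 0, 0, 0.269, 1],
    [0.405, 0.488, 0.299, 0, 0, 0.269, 1]
  ]
}}

```text
clock: 3.48
position: [535.2, -251.4, 428.8]
ee_rot: [0.832, -0.554, -0.003, 0.001]
contact_force: [-0.3, 0.2, -0.5]
gripper_width: 85.5
grasp_force: 0.0
```

Call:
{"fn": "carry_out", "kwargs": {
  "rows": [
    [0, 0, 0, 0, 0, 0, -1],
    [0, 0, 0, 0, 0, 0, -1],
    [0, 0, 0, 0, 0, 0, -1],
    [0, 0, 0, 0, 0, 0, -1],
    [0, 0, 0, 0, 0, 0, -1],
    [0, 0, 0, 0, 0, 0, -1]
  ]
}}

```text
clock: 4.22
position: [535.5, -252.9, 431.7]
ee_rot: [0.832, -0.555, 0.001, -0.0]
contact_force: [0.3, 1.7, 3.7]
gripper_width: 15.5
grasp_force: 60.6
```

Call:
{"fn": "carry_out", "kwargs": {
  "rows": [
    [0, 0, 0, 0, 0, -0.05, -1],
    [0, 0, 0, 0, 0, -0.1, -1],
    [0, 0, 0, 0, 0, -0.15, -1],
    [0, 0, 0, 0, 0, -0.2, -1],
    [0, 0, 0, 0, 0, -0.25, -1],
    [0, 0, 0, 0, 0, -0.3, -1],
    [0, 0, 0, 0, 0, -0.35, -1],
    [0, 0, 0, 0, 0, -0.39, -1],
    [0, 0, 0, 0, 0, -0.411, -1],
    [0, 0, 0, 0, 0, -0.411, -1],
    [0, 0, 0, 0, 0, -0.411, -1]
  ]
}}

```text
clock: 5.6
position: [536.1, -251.7, 431.7]
ee_rot: [0.998, 0.057, 0.002, -0.001]
contact_force: [2.7, 7.2, 4.4]
gripper_width: 14.8
grasp_force: 60.7
```

Call:
{"fn": "carry_out", "kwargs": {
  "rows": [
    [0, 0, 0, 0, 0, 0, 1],
    [0, 0, 0, 0, 0, 0, 1],
    [0, 0, 0, 0, 0, 0, 1],
    [0, 0, 0, 0, 0, 0, 1],
    [0, 0, -0.2, 0, 0, 0, 1],
    [0, 0, -0.4, 0, 0, 0, 1],
    [0, 0, -0.5, 0, 0, 0, 1],
    [0, 0, -0.5, 0, 0, 0, 1]
  ]
}}

```text
clock: 6.6
position: [535.1, -253.1, 532.6]
ee_rot: [0.998, 0.057, 0.002, 0.001]
contact_force: [0.3, -0.5, -0.7]
gripper_width: 85.5
grasp_force: 0.0
```

Run:
```python
from h import *; from bench import arm
s=arm.read_state(); print(s["clock"],s["position"],s["ee_rot"],s["joints"])
for n in ["scene"]:
    im,d=arm.get_image(n); np.savez(f"{n}1.npz",im=im,d=d,**arm.calibration(n))
    cv2.imwrite(f"pics/{n}1.png",cv2.resize(im[150:400,60:360,::-1],None,fx=2,fy=2))
    im,P,ok=cloud(f"{n}1.npz"); Z=P[...,2]; Y=P[...,1]; X=P[...,0]
    kb=ok&(Z>262)&(Z<291)&(np.hypot(X-536,Y+252)<45); print(kb.sum(),cv2.minAreaRect(P[kb][:,:2].astype(np.float32)))
# handle: grip at y=+172 of dispenser
psi=0.117; o=np.array([562,-248.9]); ex=np.array([np.cos(psi),np.sin(psi)]); ey=np.array([-ex[1],ex[0]])
g=o-93*ex+172*ey; print("grip",g)
rows(s["position"],s["ee_rot"],[((*g,s["position"][2]),down(np.degrees(psi)-90)),((*g,202+155),down(np.degrees(psi)-90))])
```

```text
6.6 [ 535.11358491 -253.12067482  532.63645039] [9.98400165e-01 5.65088400e-02 1.88029134e-03 5.70726750e-04] [-1.68431995e-01  2.69574363e-01  1.55036409e-01  2.75717375e-04
 -1.45233792e+00  1.85227441e+00]
816 ((535.9107055664062, -252.13380432128906), (65.32840728759766, 18.981679916381836), 6.025954723358154)
grip [449.55769419 -88.93210364]
[-0.332, -0.864, -0.002, -0.001, -0.001, 0.499]
[-0.336, -0.865, 0.876, -0.001, -0.001, 0.499]
```

View pics/scene1.png

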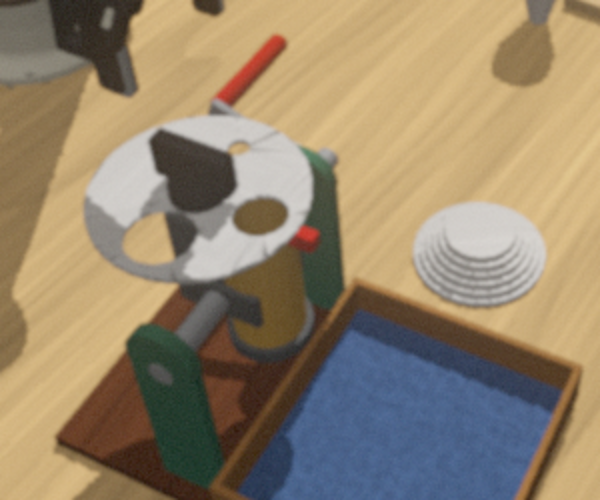

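The crop shows the middle hole over the brass tube at (260,215), and the bar now lies along the pouring direction. Next I go to the handle.

Call:
{"fn": "carry_out", "kwargs": {
  "rows": [
    [-0.33, -0.865, 0, 0, 0, 0.05, 1],
    [-0.335, -0.865, 0, 0, 0, 0.5, 1],
    [-0.335, -0.865, 0, 0, 0, 0.5, 1],
    [-0.335, -0.865, 0, 0, 0, 0.5, 1],
    [-0.335, -0.865, 0, 0, 0, 0.5, 1],
    [-0.335, -0.865, 0, 0, 0, 0.5, 1],
    [-0.335, -0.865, 0, 0, 0, 0.5, 1],
    [-0.335, -0.865, 0, 0, 0, 0.5, 1],
    [-0.335, -0.865, 0, 0, 0, 0.5, 1],
    [-0.335, -0.865, 0.45, 0, 0, 0.5, 1],
    [-0.335, -0.865, 0.6, 0, 0, 0.5, 1],
    [-0.335, -0.865, 0.6, 0, 0, 0.5, 1]
  ]
}}

```text
clock: 8.15
position: [447.4, -88.9, 406.0]
ee_rot: [0.746, -0.666, -0.005, 0.005]
contact_force: [0.3, -0.3, 1.2]
gripper_width: 85.5
grasp_force: 0.0
```

Run:
```python
from h import *; from bench import arm
s=arm.read_state(); print(s["clock"],s["position"],s["ee_rot"],s["joints"])
im,d=arm.get_image("wrist"); np.savez("wrist1.npz",im=im,d=d,**arm.calibration("wrist"))
im,P,ok=cloud("wrist1.npz"); hsv=cv2.cvtColor(im,cv2.COLOR_RGB2HSV); h,sa,v=cv2.split(hsv)
red=((h<6)|(h>174))&(sa>160)&(v>70)&ok&(P[...,2]>150)&(P[...,2]<230)
c,a,t0,t1=line(P[red]); print(red.sum(),c.round(1),a.round(3),(c+a*t0).round(1),(c+a*t1).round(1),np.percentile(P[red][:,2],95))
rows(s["position"],s["ee_rot"],[((449.6,-88.9,357),down(6.7-90))])
```

```text
8.15 [447.41827063 -88.86649537 405.97242603] [ 0.74576565 -0.66617561 -0.00457028  0.00477201] [ 0.16151928  0.09524017 -0.37868784 -0.00123224 -1.11003761 -0.04834485]
4014 [450.1 -97.5 214.2] [ 0.12  -0.993  0.004] [443.7 -44.8 214. ] [ 455.7 -144.3  214.4] 216.16157489406575
[0.002, -0.014, 0.245, 0.004, 0.0, -0.001]
```

Call:
{"fn": "carry_out", "kwargs": {
  "rows": [
    [0, -0.012, 0.12, 0, 0, 0, 1],
    [0, -0.012, 0.24, 0, 0, 0, 1],
    [0, -0.012, 0.24, 0, 0, 0, 1],
    [0, -0.012, 0.24, 0, 0, 0, -1],
    [0, -0.012, 0.24, 0, 0, 0, -1],
    [0, -0.012, 0.24, 0, 0, 0, -1],
    [0, -0.012, 0.24, 0, 0, 0, -1],
    [0, -0.012, 0.24, 0, 0, 0, -1],
    [0, -0.012, 0.24, 0, 0, 0, -1],
    [0, -0.012, 0.24, 0, 0, 0, -1]
  ]
}}

```text
clock: 9.45
position: [448.6, -89.0, 362.9]
ee_rot: [0.746, -0.666, -0.004, 0.004]
contact_force: [-11.2, 0.6, 8.4]
gripper_width: 16.0
grasp_force: 58.3
```

Run:
```python
from h import *; from bench import arm
s=arm.read_state(); print(s["clock"],s["position"],s["ee_rot"],s["contact_force"],s["wrist_torque"],s["gripper_width"])
# arc in tool units: tool y = -ex, z down
a0=np.arctan2(37,-93)
for q in np.arange(0.1,2.41,0.1):
    a=a0-q; dx=100.1*np.cos(a)+93; dz=100.1*np.sin(a)-37
    print(round(q,2),np.round([-dx/200,-dz/200],3).tolist())
```

```text
9.45 [448.62272282 -89.02033798 362.86024068] [ 0.74606957 -0.66584381 -0.00362354  0.00436866] [-11.16451992   0.55305682   8.36538754] [0.01037694 3.15906222 0.20363683] 15.98793493607343
0.1 [-0.021, -0.046]
0.2 [-0.046, -0.089]
0.3 [-0.075, -0.129]
0.4 [-0.109, -0.167]
0.5 [-0.146, -0.2]
0.6 [-0.186, -0.23]
0.7 [-0.229, -0.256]
0.8 [-0.274, -0.278]
0.9 [-0.321, -0.294]
1.0 [-0.369, -0.306]
1.1 [-0.419, -0.313]
1.2 [-0.469, -0.315]
1.3 [-0.519, -0.313]
1.4 [-0.568, -0.305]
1.5 [-0.617, -0.292]
1.6 [-0.664, -0.274]
1.7 [-0.708, -0.252]
1.8 [-0.751, -0.226]
1.9 [-0.79, -0.195]
2.0 [-0.827, -0.161]
2.1 [-0.859, -0.123]
2.2 [-0.888, -0.082]
2.3 [-0.913, -0.039]
2.4 [-0.933, 0.007]
```

Call:
{"fn": "carry_out", "kwargs": {
  "rows": [
    [0, -0.01, -0.023, 0, 0, 0, -1],
    [0, -0.021, -0.046, 0, 0, 0, -1],
    [0, -0.033, -0.068, 0, 0, 0, -1],
    [0, -0.046, -0.089, 0, 0, 0, -1],
    [0, -0.06, -0.109, 0, 0, 0, -1],
    [0, -0.075, -0.129, 0, 0, 0, -1],
    [0, -0.109, -0.167, 0, 0, 0, -1],
    [0, -0.146, -0.2, 0, 0, 0, -1],
    [0, -0.146, -0.2, 0, 0, 0, -1]
  ]
}}

```text
clock: 10.58
position: [474.6, -86.0, 400.7]
ee_rot: [0.746, -0.666, -0.01, 0.01]
contact_force: [-20.6, 0.9, 10.3]
gripper_width: 15.4
grasp_force: 58.6
```

```bash
cat > look.py <<'E'
import sys
from h import *; from bench import arm
n=sys.argv[1]; s=arm.read_state(); print(s["clock"],s["position"].round(1),s["contact_force"].round(1),s["wrist_torque"].round(2),s["gripper_width"])
im,d=arm.get_image("scene"); np.savez(n+".npz",im=im,d=d,**arm.calibration("scene"))
cv2.imwrite(f"pics/{n}.png",cv2.resize(im[150:400,60:360,::-1],None,fx=2,fy=2))
E
python3 look.py s2
```

```text
10.575 [474.6 -86.  400.7] [-20.6   0.9  10.3] [0.38 6.51 0.23] 15.419938984102117
```

View pics/s2.png

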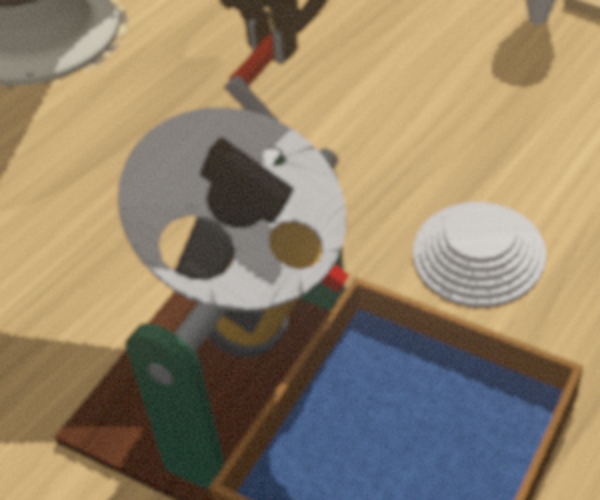

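The tube is tipped to about 0.5 with the grip on the red bar at (265,50), and the forces are modest. I carry on along the arc.

Call:
{"fn": "carry_out", "kwargs": {
  "rows": [
    [0, -0.04, -0.035, 0, 0, 0, -1],
    [0, -0.083, -0.066, 0, 0, 0, -1],
    [0, -0.128, -0.088, 0, 0, 0, -1],
    [0, -0.175, -0.104, 0, 0, 0, -1],
    [0, -0.223, -0.116, 0, 0, 0, -1],
    [0, -0.273, -0.123, 0, 0, 0, -1],
    [0, -0.323, -0.125, 0, 0, 0, -1],
    [0, -0.373, -0.123, 0, 0, 0, -1],
    [0, -0.422, -0.115, 0, 0, 0, -1],
    [0, -0.471, -0.102, 0, 0, 0, -1]
  ]
}}

```text
clock: 11.88
position: [572.4, -74.1, 420.9]
ee_rot: [0.746, -0.666, -0.005, 0.003]
contact_force: [-13.6, 8.1, 0.6]
gripper_width: 15.5
grasp_force: 68.5
```

Call:
{"fn": "carry_out", "kwargs": {
  "rows": [
    [0, -0.047, 0.018, 0, 0, 0, -1],
    [0, -0.091, 0.04, 0, 0, 0, -1],
    [0, -0.134, 0.066, 0, 0, 0, -1],
    [0, -0.173, 0.097, 0, 0, 0, -1],
    [0, -0.21, 0.131, 0, 0, 0, -1],
    [0, -0.242, 0.169, 0, 0, 0, -1],
    [0, -0.271, 0.21, 0, 0, 0, -1],
    [0, -0.296, 0.253, 0, 0, 0, -1],
    [0, -0.296, 0.253, 0, 0, 0, -1],
    [0, -0.296, 0.253, 0, 0, 0, -1]
  ]
}}

```text
clock: 13.12
position: [632.3, -67.4, 370.0]
ee_rot: [0.746, -0.666, -0.002, 0.002]
contact_force: [-4.4, 0.6, -13.5]
gripper_width: 15.2
grasp_force: 59.1
```

```bash
python3 look.py s3
```

```text
13.125 [632.3 -67.4 370. ] [ -4.4   0.6 -13.5] [-1.32  1.24  0.2 ] 15.154529562882576
```

View pics/s3.png

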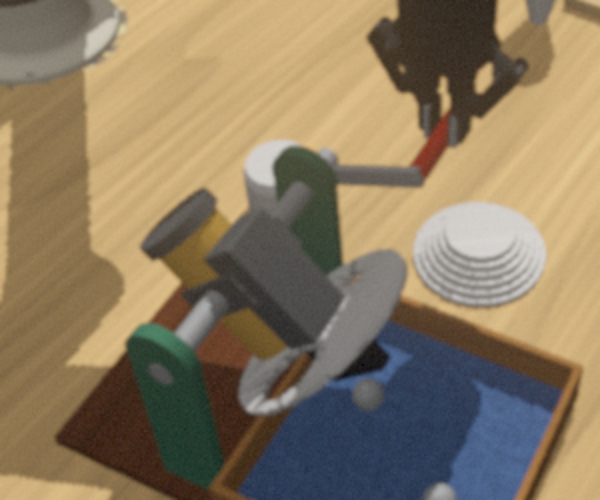

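The tube is tipped to about 2.3. One ball shows at (368,393), and another at (440,495) is at the crop's edge. I wait briefly and look at both again.

Call:
{"fn": "carry_out", "kwargs": {
  "rows": [
    [0, -0.003, 0.005, 0, 0, 0, -1],
    [0, -0.003, 0.005, 0, 0, 0, -1],
    [0, -0.003, 0.005, 0, 0, 0, -1],
    [0, -0.003, 0.005, 0, 0, 0, -1],
    [0, -0.003, 0.005, 0, 0, 0, -1],
    [0, -0.003, 0.005, 0, 0, 0, -1],
    [0, -0.003, 0.005, 0, 0, 0, -1],
    [0, -0.003, 0.005, 0, 0, 0, -1]
  ]
}}

```text
clock: 14.18
position: [632.6, -67.4, 369.7]
ee_rot: [0.746, -0.666, -0.003, 0.002]
contact_force: [-5.7, -2.7, -10.3]
gripper_width: 15.9
grasp_force: 59.1
```

```bash
sed -i 's/cv2.resize(im.*fy=2)/im[:,:,::-1]/' look.py; python3 look.py s4
python3 - <<'E'
from h import *; from bench import arm
im,P,ok=cloud("s4.npz"); Z=P[...,2]
m=ok&(Z>15)&(Z<40)&(P[...,0]>590)&(P[...,0]<770)&(P[...,1]>-345)&(P[...,1]<-140)
L=cv2.connectedComponentsWithStats(m.astype(np.uint8))
for i in range(1,L[0]):
    if L[2][i,4]>20: print(L[2][i].tolist(),P[L[1]==i].mean(0).round(1),P[L[1]==i][:,2].max().round(1))
E
```

```text
14.175 [632.6 -67.4 369.7] [ -5.7  -2.7 -10.3] [-1.71  1.73 -0.15] 15.924668489060164
[204, 329, 13, 17, 53] [ 594.2 -232.8   34.3] 39.9
[237, 339, 15, 16, 197] [ 650.4 -215.    27.4] 35.3
[173, 355, 30, 40, 267] [ 602.8 -306.4   27.3] 40.0
[272, 392, 17, 18, 241] [ 752.8 -264.1   27.5] 34.3
```

View pics/s4.png

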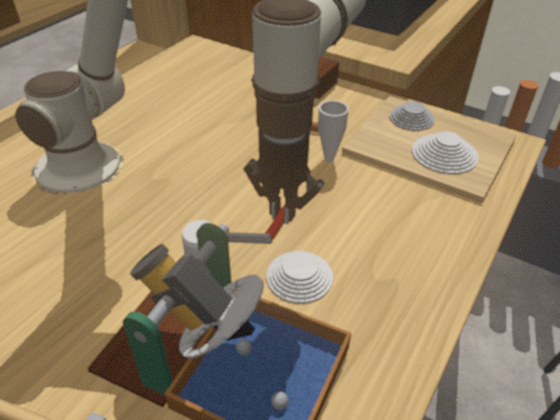

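Both balls lie in the tray at (243,347) and (279,400), with tops about 35 mm up as they should be. I swing the tube back.

Call:
{"fn": "carry_out", "kwargs": {
  "rows": [
    [0, 0.028, -0.048, 0, 0, 0, -1],
    [0, 0.057, -0.089, 0, 0, 0, -1],
    [0, 0.089, -0.127, 0, 0, 0, -1],
    [0, 0.126, -0.161, 0, 0, 0, -1],
    [0, 0.165, -0.192, 0, 0, 0, -1],
    [0, 0.208, -0.218, 0, 0, 0, -1],
    [0, 0.252, -0.24, 0, 0, 0, -1],
    [0, 0.299, -0.258, 0, 0, 0, -1],
    [0, 0.348, -0.271, 0, 0, 0, -1],
    [0, 0.397, -0.279, 0, 0, 0, -1],
    [0, 0.447, -0.281, 0, 0, 0, -1]
  ]
}}

```text
clock: 15.6
position: [544.0, -78.1, 429.7]
ee_rot: [0.746, -0.666, 0.001, -0.001]
contact_force: [-0.3, -0.7, 0.2]
gripper_width: 0.3
grasp_force: 0.0
```

The fingers are shut on nothing, so the bar slipped out. I look for it.

```bash
cat > hd.py <<'E'
import sys
from h import *
psi=0.117; o=np.array([562,-248.9]); ex=np.array([np.cos(psi),np.sin(psi)]); ey=np.array([-ex[1],ex[0]])
im,P,ok=cloud(sys.argv[1]); h,sa,v=cv2.split(cv2.cvtColor(im,cv2.COLOR_RGB2HSV))
D=P.copy(); D[...,0]=(P[...,:2]-o)@ex; D[...,1]=(P[...,:2]-o)@ey
red=((h<6)|(h>174))&(sa>150)&(v>60)&ok&(D[...,1]>100)&(D[...,1]<235)&(abs(D[...,0])<140)
Q=D[red]; print(red.sum(),"disp frame median",np.median(Q,0).round(1),np.percentile(Q,[3,97],axis=0).round(1).tolist())
E
python3 look.py s5; python3 hd.py s5.npz; python3 hd.py s4.npz
python3 - <<'E'
from bench import arm
import numpy as np
im,d=arm.get_image("top"); np.savez("t5.npz",im=im,d=d,**arm.calibration("top"))
E
python3 hd.py t5.npz
```

```text
15.6 [544.  -78.1 429.7] [-0.3 -0.7  0.2] [0.   0.03 0.  ] 0.27290877188122614
48 disp frame median [ 54.7 188.9 256.1] [[51.6, 121.4, 253.5], [58.9, 212.7, 257.8]]
97 disp frame median [ 91.  148.  209.3] [[84.7, 123.4, 206.8], [98.2, 176.2, 211.7]]
  return _methods._mean(a, axis=axis, dtype=dtype,
  ret = um.true_divide(
Traceback (most recent call last):
  File "hd.py", line 7, in <module>
    Q=D[red]; print(red.sum(),"disp frame median",np.median(Q,0).round(1),np.percentile(Q,[3,97],axis=0).round(1).tolist())
                                                                          ~~~~~~~~~~~~~^^^^^^^^^^^^^^^^^
IndexError: index -1 is out of bounds for axis 0 with size 0
```

View pics/s5.png

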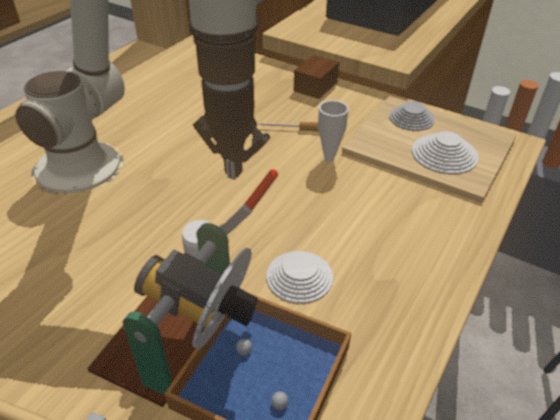

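The bar slipped out at a drum angle of about 1.73, with the handle at (262,190) in the picture, 50 mm to +x and 249 mm up in the dispenser frame. Both balls are still in the tray. I grasp it again, deeper.

Call:
{"fn": "carry_out", "kwargs": {
  "rows": [
    [0, 0, -0.2, 0, 0, 0, 0],
    [0, -0.242, -0.2, 0, 0, 0, 1],
    [0, -0.242, -0.2, 0, 0, 0, 1],
    [0, -0.242, -0.2, 0, 0, 0, 1],
    [0, -0.242, 0.0, 0, 0, 0, 1],
    [0, -0.242, 0.155, 0, 0, 0, 1],
    [0, -0.242, 0.155, 0, 0, 0, 1],
    [0, -0.242, 0.155, 0, 0, 0, 1]
  ]
}}

```text
clock: 16.7
position: [592.9, -72.5, 398.6]
ee_rot: [0.746, -0.666, 0.001, -0.001]
contact_force: [0.2, 0.2, 0.2]
gripper_width: 85.5
grasp_force: 0.0
```

Call:
{"fn": "carry_out", "kwargs": {
  "rows": [
    [0, 0, 0, 0, 0, 0, -1],
    [0, 0, 0, 0, 0, 0, -1],
    [0, 0, 0, 0, 0, 0, -1],
    [0, 0, 0, 0, 0, 0, -1],
    [0, 0, 0, 0, 0, 0, -1],
    [0, 0, 0, 0, 0, 0, -1]
  ]
}}

```text
clock: 17.45
position: [601.8, -70.7, 407.1]
ee_rot: [0.747, -0.664, 0.017, -0.016]
contact_force: [24.6, 3.3, 7.1]
gripper_width: 15.1
grasp_force: 58.6
```

Call:
{"fn": "carry_out", "kwargs": {
  "rows": [
    [0, 0, 0, 0, 0, 0, 1],
    [0, 0, 0, 0, 0, 0, 1],
    [0, 0, 0, 0, 0, 0, 1],
    [0, 0, 0, 0, 0, 0, 1],
    [0, -0.047, 0.035, 0, 0, 0, 1],
    [0, -0.047, 0.035, 0, 0, 0, 1],
    [0, -0.047, 0.035, 0, 0, 0, 1]
  ]
}}

```text
clock: 18.32
position: [602.3, -71.2, 389.4]
ee_rot: [0.746, -0.666, -0.0, 0.0]
contact_force: [1.0, -0.5, 0.4]
gripper_width: 85.2
grasp_force: 0.0
```

```bash
python3 - <<'E'
from bench import arm
import numpy as np
s=arm.read_state(); print(s["position"],s["ee_rot"],s["contact_force"])
im,d=arm.get_image("wrist"); np.savez("w6.npz",im=im,d=d,**arm.calibration("wrist"))
E
python3 hd.py w6.npz; python3 look.py s6; python3 hd.py s6.npz
```

```text
[602.31902401 -71.23979188 389.42059904] [ 7.46011953e-01 -6.65932354e-01 -3.21874150e-04  4.01817837e-04] [ 0.97088918 -0.54146997  0.43273304]
6837 disp frame median [ 73.  158.9 237.2] [[65.7, 121.3, 231.3], [81.3, 208.9, 239.0]]
18.375 [602.2 -71.3 389.7] [ 0.4  0.  -0.5] [ 0.01 -0.04 -0.02] 85.30866070456996
107 disp frame median [ 76.2 168.9 236.6] [[71.5, 122.2, 233.0], [81.4, 204.0, 238.3]]
```

Call:
{"fn": "carry_out", "kwargs": {
  "rows": [
    [0, -0.061, 0.06, 0, 0, 0, 1],
    [0, -0.061, 0.06, 0, 0, 0, 1],
    [0, -0.061, 0.06, 0, 0, 0, 1],
    [0, -0.061, 0.06, 0, 0, 0, -1],
    [0, -0.061, 0.06, 0, 0, 0, -1],
    [0, -0.061, 0.06, 0, 0, 0, -1],
    [0, -0.061, 0.06, 0, 0, 0, -1],
    [0, -0.061, 0.06, 0, 0, 0, -1],
    [0, -0.061, 0.06, 0, 0, 0, -1]
  ]
}}

```text
clock: 19.55
position: [616.3, -69.5, 379.2]
ee_rot: [0.746, -0.665, 0.003, -0.003]
contact_force: [7.2, -0.9, -1.2]
gripper_width: 16.5
grasp_force: 58.4
```

```bash
python3 look.py s7; python3 hd.py s7.npz
python3 - <<'E'
from bench import arm
import numpy as np
im,d=arm.get_image("wrist"); np.savez("w7.npz",im=im,d=d,**arm.calibration("wrist"))
E
python3 hd.py w7.npz
```

```text
19.55 [616.3 -69.5 379.2] [ 7.2 -0.9 -1.2] [-0.01 -1.89  0.15] 16.51527366087015
80 disp frame median [ 76.6 148.1 233.9] [[70.3, 121.8, 230.8], [82.7, 178.8, 235.7]]
7121 disp frame median [ 76.5 156.4 233.8] [[68.5, 121.1, 229.3], [84.2, 204.0, 235.6]]
```

Call:
{"fn": "carry_out", "kwargs": {
  "rows": [
    [0, 0.034, -0.035, 0, 0, 0, -1],
    [0, 0.073, -0.068, 0, 0, 0, -1],
    [0, 0.115, -0.097, 0, 0, 0, -1],
    [0, 0.161, -0.122, 0, 0, 0, -1],
    [0, 0.209, -0.142, 0, 0, 0, -1],
    [0, 0.258, -0.158, 0, 0, 0, -1],
    [0, 0.31, -0.168, 0, 0, 0, -1],
    [0, 0.362, -0.174, 0, 0, 0, -1],
    [0, 0.362, -0.174, 0, 0, 0, -1]
  ]
}}

```text
clock: 20.78
position: [548.8, -77.5, 422.8]
ee_rot: [0.747, -0.664, 0.015, -0.013]
contact_force: [14.2, 0.9, 13.9]
gripper_width: 15.9
grasp_force: 59.0
```

```bash
python3 look.py s8; python3 hd.py s8.npz
python3 - <<'E'
from bench import arm
import numpy as np
im,d=arm.get_image("wrist"); np.savez("w8.npz",im=im,d=d,**arm.calibration("wrist"))
E
python3 hd.py w8.npz
```

```text
20.775 [548.8 -77.5 422.8] [14.2  0.9 13.9] [ 0.18 -5.02  0.17] 15.866173834208482
32 disp frame median [ 15.  147.1 272. ] [[8.6, 117.9, 270.0], [19.9, 170.3, 273.7]]
6855 disp frame median [ 12.7 157.6 271.9] [[5.3, 120.1, 267.5], [20.7, 208.2, 273.7]]
```

Call:
{"fn": "carry_out", "kwargs": {
  "rows": [
    [0, 0.052, 0.005, 0, 0, 0, -1],
    [0, 0.104, 0.016, 0, 0, 0, -1],
    [0, 0.156, 0.027, 0, 0, 0, -1],
    [0, 0.205, 0.043, 0, 0, 0, -1],
    [0, 0.253, 0.064, 0, 0, 0, -1],
    [0, 0.299, 0.09, 0, 0, 0, -1],
    [0, 0.341, 0.121, 0, 0, 0, -1],
    [0, 0.38, 0.156, 0, 0, 0, -1],
    [0, 0.415, 0.195, 0, 0, 0, -1],
    [0, 0.446, 0.237, 0, 0, 0, -1],
    [0, 0.476, 0.291, 0, 0, 0, -1]
  ]
}}

```text
clock: 22.25
position: [449.4, -90.3, 359.0]
ee_rot: [0.747, -0.665, 0.006, -0.001]
contact_force: [-0.8, -9.9, 13.6]
gripper_width: 16.0
grasp_force: 79.3
```

Call:
{"fn": "carry_out", "kwargs": {
  "rows": [
    [0, 0.017, 0.04, 0, 0, 0, -1],
    [0, 0.022, 0.06, 0, 0, 0, -1],
    [0, 0.022, 0.06, 0, 0, 0, -1]
  ]
}}

```text
clock: 22.62
position: [445.5, -90.7, 349.0]
ee_rot: [0.748, -0.664, 0.006, -0.001]
contact_force: [-3.5, -7.9, 25.3]
gripper_width: 16.2
grasp_force: 82.8
```

```bash
python3 look.py s9; python3 hd.py s9.npz
python3 - <<'E'
from bench import arm
import numpy as np
im,d=arm.get_image("wrist"); np.savez("w9.npz",im=im,d=d,**arm.calibration("wrist"))
E
python3 hd.py w9.npz; cp pics/scene0.png /dev/null; python3 hd.py scene0.npz; python3 hd.py wrist1.npz
```

```text
22.625 [445.5 -90.7 349. ] [-3.5 -7.9 25.3] [-2.09  1.31  0.27] 16.162022938031395
112 disp frame median [-92.8 139.7 210.8] [[-99.0, 120.7, 206.1], [-87.5, 167.7, 213.2]]
7353 disp frame median [-96.  151.3 210.7] [[-103.7, 119.0, 206.0], [-88.1, 195.2, 212.4]]
277 disp frame median [-91.6 162.3 210.3] [[-97.8, 122.7, 205.5], [-87.2, 208.3, 212.8]]
4301 disp frame median [-93.  161.1 214.6] [[-100.5, 119.3, 209.5], [-85.4, 211.7, 216.3]]
```

The handle is back at its starting place, within about 1 mm. I release it, go up, and check.

Call:
{"fn": "carry_out", "kwargs": {
  "rows": [
    [0, 0, 0, 0, 0, 0, 1],
    [0, 0, 0, 0, 0, 0, 1],
    [0, 0, 0, 0, 0, 0, 1],
    [0, 0, 0, 0, 0, 0, 1],
    [0, 0, -0.15, 0, 0, 0, 1],
    [0, 0, -0.4, 0, 0, 0, 1],
    [0, 0, -0.6, 0, 0, 0, 1],
    [0, 0, -0.6, 0, 0, 0, 1],
    [0, 0, -0.6, 0, 0, 0, 1]
  ]
}}

```text
clock: 23.85
position: [443.1, -89.2, 461.6]
ee_rot: [0.746, -0.666, -0.001, 0.0]
contact_force: [0.1, -0.1, -0.0]
gripper_width: 85.4
grasp_force: 0.0
```

```bash
python3 look.py s10; python3 hd.py s10.npz
python3 - <<'E'
from h import *
im,P,ok=cloud("s10.npz"); Z=P[...,2]
m=ok&(Z>15)&(Z<40)&(P[...,0]>620)&(P[...,0]<770)&(P[...,1]>-345)&(P[...,1]<-140)
L=cv2.connectedComponentsWithStats(m.astype(np.uint8))
for i in range(1,L[0]):
    if L[2][i,4]>20: print(L[2][i].tolist(),P[L[1]==i].mean(0).round(1),P[L[1]==i][:,2].max().round(1))
for f in ["scene0.npz","s10.npz"]:
    im,P,ok=cloud(f); h,s,v=cv2.split(cv2.cvtColor(im,cv2.COLOR_RGB2HSV))
    m=ok&(abs(P[...,2]-240)<12)&(np.hypot(P[...,0]-536,P[...,1]+252)<82)&(s<60)&(v>110); Q=P[m]
    c=np.linalg.lstsq(np.c_[Q[:,:2],np.ones(len(Q))],Q[:,2],rcond=None)[0]; print("cap slope",c[:2].round(3))
E
```

```text
23.85 [443.1 -89.2 461.6] [ 0.1 -0.1 -0. ] [ 0.01 -0.02  0.01] 85.38745471173107
156 disp frame median [-92.7 178.4 210.6] [[-98.3, 121.4, 206.4], [-87.8, 210.1, 213.4]]
[237, 339, 15, 16, 197] [ 650.5 -215.    27.3] 34.5
[272, 392, 17, 18, 244] [ 752.8 -264.1   27.4] 34.3
cap slope [-0.001  0.003]
cap slope [-0.004  0.001]
```

View pics/s10.png

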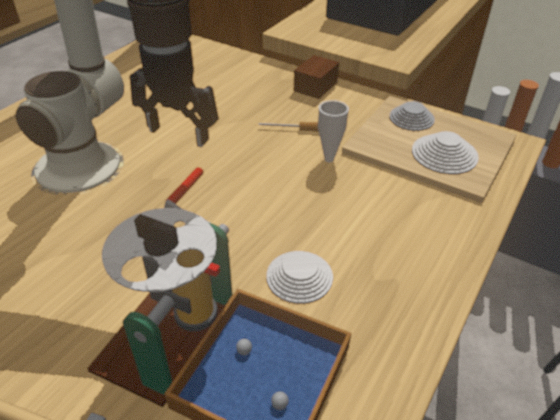

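The tube is upright (the cap slopes by less than 0.005), both balls are at rest in the tray at (243,347) and (279,400), and the gripper is clear of everything. I hand the job in.

```bash
python3 -c "
from bench import arm
print(arm.job_done())"
```

```text
the job is handed in; nothing more can be done
None
```

I handed the job in at about 24 s with both small balls at rest in the tray, the tube upright and released, and no bystander seen to have moved; the bar slipped from the grip once on the way back and I regrasped it, and I didn't see inside the tube to confirm the big ball (no verdict came back).

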